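# Move a board carrier to the next rail and latch it in the end station

## Task

Take the board carrier hanging nearest the gap, lift it over the rail's end stop and set it down gently on the near part of the next rail, short of the catch. Then slide it along that rail, under gentle force, against the spring bumper until the catch snaps up behind it, without ramming the bumper to its end. Let go and leave it latched there; leave the other carrier where it hangs.

Things in the scene. Friction and masses are not known exactly. Their poses are not given: they have to be found in the camera images.
- carrier_tab (a point): Centre of the black upright grip tab on top of the carrier to move (the one nearest the gap between the rails). Tab 16 (x) x 30 (y) x 50 (z) mm, this point half-way up; best gripped firmly from above with the fingers closing along y (along the rail), so that it cannot pitch when pushed. The block's top is 25 mm below this point. Axes: z up, y along the rail. Carrier mass 0.3 to 0.5 kg.
- carrier_foot (a point): Same carrier: middle of the underside of its aluminium block (27 x 60 along y x 12 mm high), which rests on the rail top; 37 mm below carrier_tab. A lip on the -x side reaches 11 mm below this point, a plate with a circuit board on the +x side 68 mm below; between them a slot 17 mm wide (x) for a 12 mm rail. The block's ends lie 30 mm either way along y.
- carrier_b_tab (a point): Grip tab centre of an identical second carrier, hanging at the far end of the first rail; to be left alone.
- rail_from: First rail, fixed: aluminium flat bar along y, 12 mm wide, 24 mm tall, its top 160 mm above the table, on two posts on its -x side. Origin: on the table under the bar's centre line. The bar runs from y = -120 to +120 mm, with an end stop 10 mm long and 14 mm high at each end; the +y end faces the next rail.
- stop_top (a point): Top of the first rail's end stop at its +y end (10 mm long, 16 mm wide), 14 mm above the bar's top: the carrier must be lifted over it; its plate too clears both rails when raised by 80 mm.
- rail_next: Next rail: same bar and height, turned a little, on rubber mounts (gives 1 mm per 6 N downwards). Origin: on the table under the bar's centre line; bar from y = -150 mm (near end, same end stop) to +160 mm. A station with catch and spring bumper is clamped on it, its place varies and is not measured: the latched carrier's middle ends between y = +10 and +80 mm. Slide towards +y to find it by feel.
- hang_point (a point): On the top of the next rail's bar, 55 mm in from its near end (y = -95 mm in its frame): a carrier whose foot is set here is clear of the end stop and always short of the catch, whose ramp begins 48 mm before the latched carrier's middle. y along the bar, towards the bumper.
- bumper (a joint): Travel of the rubber-faced bumper along +y (m): 0 free, 0.013 bottomed. It is met 5 mm before the latched place, pushes back with 2 N at first and 1.2 N more per mm; friction adds up to 3 N if pressed down lightly. The catch snaps up once it is in 5.5 mm; aim for 7 to 9 mm (10 to 13 N); over 11.5 mm is ramming it. A latched carrier keeps it about 5 mm in.
- catch (a joint): Downward travel of the catch (m), a ramped steel tooth 8 mm wide that stands 5.5 mm above the bar: 0 up, about 0.0055 while the block is over it, 0 again once the block has passed. The sliding block pushes it down by itself, with 1 to 3 N.
Not all that is in view belongs to the job. Leave any orange look-alike of the part that bears carrier_tab alone.

How it is judged:
By the outcome, as a careful person would: the job done as asked, in the order asked, and still so for the second after the job is handed in, with the robot touching nothing.
It also fails if it takes over 58 s, if anything falls off the work surface, if the arm or the gripper's body presses on something with over 40 N, if the wrist force passes 120 N, or if a joint passes its speed limit or range.

## Robot

A 6-joint arm with a two-finger parallel gripper is mounted at the origin on the work surface. World frame = base frame: x ahead of the robot, y to its left, z up, the work surface at z = 0. Lengths are in mm, angles in rad, forces in N, time in s.
With the tool pointing down it reaches from about 275 to 1000 mm from the base axis. Payload 8.4 kg.
Tool frame: the origin (TCP) lies midway between the tips of the shut fingers; the grasp point (between the pads) lies behind it (r.pinch_z is the z of the grasp point in the tool frame, in mm); z points along the fingers, y is the direction in which the jaws open and shut (so a half turn about z gives the same grasp; the last joint's range is limited). The gripper opens to 85 mm and grips with 20 to 120 N. Pads are 22 mm wide; open, the fingers measure 114 mm over their backs; the gripper's body (76 mm by 85 mm) begins 54 mm behind the grasp point. The pads swing forward as they close: fully open they stand 13 mm farther back than shut.
Start: joints at [1.326, 0.353, 1.633, -0, 1.155, -0.002], TCP at [150.262, 606.671, 231.281] pointing down, gripper open.
Joint ranges: [-2.63, 2.63], [-0.92, 2.1], [0.06, 2.66], [-1.3, 4.44], [0, 2.69], [-3.02, 3.02]. Speed limits (rad/s): [2.22, 2.22, 2.79, 3.14, 3.14, 3.14].

## Interface

Orientations are given as [roll, pitch, yaw] about the fixed x, y, z axes, in that order (R = Rz(yaw) Ry(pitch) Rx(roll)).
In Python, from rig import r, optics, ticket gives the robot as it stands.
- The arm moves only by the shell command python3 -m jog 'ROWS' [FORCE]. ROWS is text: rows parted by semicolons, each of 7 numbers parted by spaces: the closure in counts, from 0 (fully open) to 255 (shut), then the shift along the tool's x, y, z in mm, then the turn, a rotation vector about the tool's x, y, z in degrees. A call has 1 to 5 rows; each row shifts and turns the pose as measured when the row begins, along the tool's axes as they then stand; what a row does not reach is not made up. A row lasts 1/12 s, in which the tool goes at most 41.7 mm and 7.16 degrees, less where a joint would pass 70% of its speed; a pose out of reach is approached as far as the arm can. A call with a gripper value outside its range is refused whole. The fingers move at their own pace and stop on an object; FORCE is the grip in N (left out, the last holds). Time passes only in rows, so rows that do not move let the fingers close. It gives the time, the measured TCP pose, the force and the opening at its end, in the units of the state.
- r.sense(): the state, without advancing time (a new reading comes with each control period).
- optics.grab_frame(name): name is "scene" or "top" or "wrist"; returns the picture (480x640x3 uint8, red, green, blue); there is no depth.
- optics.camera_info(name): a dict with "fx", "fy", "cx", "cy" (pixels), "dist" ([k1, k2, p1, p2, k3] as OpenCV has them; the pictures are not rectified), "world_from_camera" (4x4, takes a point from camera to world coordinates). Camera axes: x right, y down, z forward; pixel columns grow to the right and rows downward; lengths in mm; the calibration is good to about 2 mm. A picture is of the moment at which its call begins: read the wrist's pose just before it. camera_info takes no time and is no camera call; for the wrist camera it gives the pose at the moment of the call.
- ticket.sign_off(): hands the job in, once; it reports no verdict.
The state is a dict: "clock": time; "qpos": joint angles; "qvel": joint speeds; "joint_efforts": joint torques, N m; "eef_pos": TCP position; "tcp_rot": TCP orientation; "contact_force": force on the tool from outside, world axes, zero at the start; "wrist_torque": the same for the moment, N m; "opening": opening from 0.0 (shut) to 1.0 (fully open).
Only numpy, scipy, OpenCV 4.12 (cv2) and the standard library are available. Lean on these libraries where they do the work, as an engineer would, in place of code of your own. Each camera call takes 0.05 s, during which the arm holds its last target.

## Working session

There is one attempt and no reset: what is moved stays moved. The work goes in short steps, Python scripts to look and compute and a shell command to move; the robot and the scene stay as the last step left them, time stands still between calls to the robot, and variables do not carry over. Pictures are saved under pics/ and viewed, and the job is handed in when it is done.

```bash
ls; mkdir -p pics; python3 - <<'E'
from rig import r,optics
import cv2
s=r.sense();print(s, r.pinch_z)
for n in("scene","top","wrist"):
    c=optics.camera_info(n);print(n,c)
    cv2.imwrite(f"pics/{n}0.png",optics.grab_frame(n)[:,:,::-1])
E
```

```text
pics
{'clock': 0.0, 'qpos': array([ 1.32558631e+00,  3.53674802e-01,  1.63412377e+00, -5.30323326e-06,
        1.15520448e+00, -2.40937332e-03]), 'qvel': array([-0.00057391, -0.00135157,  0.00037117,  0.00071082, -0.00092759,
       -0.00025898]), 'joint_efforts': array([-1.15143819e-03, -6.05261636e+01, -3.42062902e+01,  2.04603566e-05,
        9.59168945e-03, -4.91285391e-05]), 'eef_pos': array([150.1562028 , 606.20688524, 230.54946997]), 'tcp_rot': array([-3.14018224e+00,  1.45058441e-06,  2.89879416e+00]), 'contact_force': array([-0.45363049,  0.14599422, -0.26050289]), 'wrist_torque': array([-0.05021699,  0.01959745, -0.01413717]), 'opening': 1.0028556014472592} -18.700000000000003
scene {'fx': 529.1617974744288, 'fy': 529.1617974744288, 'cx': 313.3354260187645, 'cy': 235.65826959387442, 'dist': array([-0.12769029,  0.        ,  0.        ,  0.        ,  0.        ]), 'world_from_camera': array([[-2.62957164e-01,  7.49483248e-01, -6.07559372e-01,
         1.15756998e+03],
       [ 9.64707364e-01,  1.95176687e-01, -1.76764709e-01,
         4.93965774e+01],
       [-1.39007627e-02
[... 548 characters left out ...]
-03, -1.65508206e-01, -9.86176896e-01,
         1.32760576e+03],
       [ 0.00000000e+00,  0.00000000e+00,  0.00000000e+00,
         1.00000000e+00]])}
wrist {'fx': 370.6877779116852, 'fy': 370.6877779116852, 'cx': 318.30043321350763, 'cy': 241.72938179686292, 'dist': array([-0.0620155,  0.       ,  0.       ,  0.       ,  0.       ]), 'world_from_camera': array([[ 2.41224873e-01,  9.23257432e-01,  2.99008820e-01,
         7.29660849e+01],
       [ 9.70468665e-01, -2.29152004e-01, -7.53653006e-02,
         6.26277972e+02],
       [-1.06310358e-03,  3.08358676e-01, -9.51269571e-01,
         3.73720743e+02],
       [ 0.00000000e+00,  0.00000000e+00,  0.00000000e+00,
         1.00000000e+00]])}
```

View pics/scene0.png

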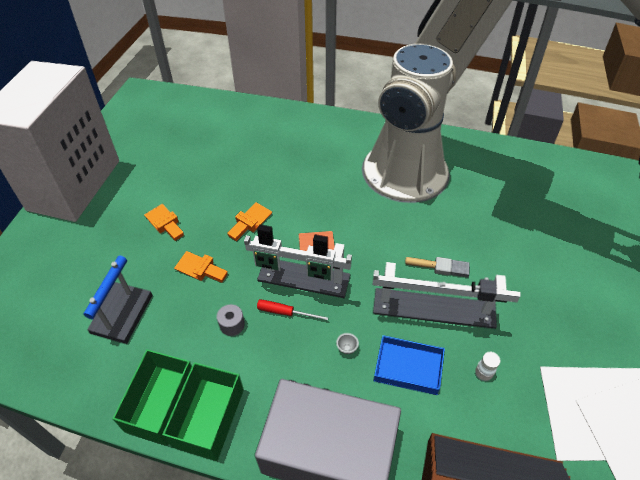

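View pics/top0.png

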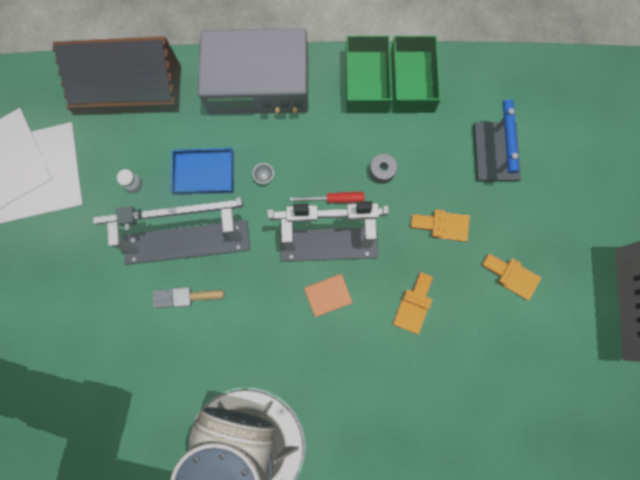

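View pics/wrist0.png

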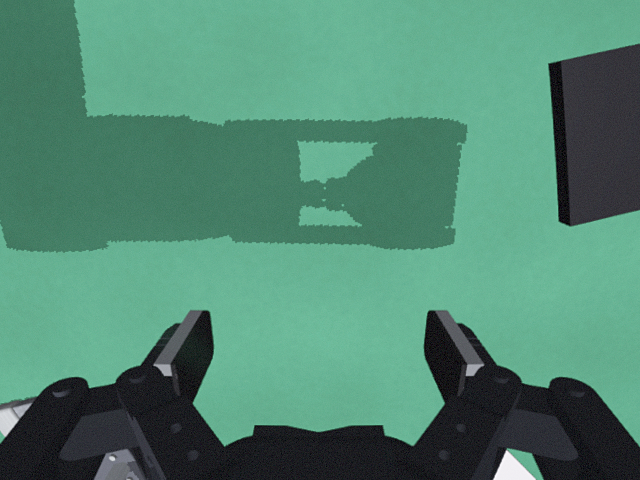

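The scene and top views show both rails. The target carrier tab is near top pixel (302,211), and the next rail is to the left (+y) with its station near (125,215). I'll enlarge these areas.

```bash
python3 - <<'E'
import cv2
a=cv2.imread("pics/top0.png")
cv2.imwrite("pics/tA.png",cv2.resize(a[190:270,255:395],None,fx=5.6,fy=5.6,interpolation=cv2.INTER_CUBIC))
cv2.imwrite("pics/tB.png",cv2.resize(a[185:275,85:255],None,fx=4.7,fy=4.7,interpolation=cv2.INTER_CUBIC))
b=cv2.imread("pics/scene0.png")
cv2.imwrite("pics/sA.png",cv2.resize(b[215:305,235:365],None,fx=6,fy=6,interpolation=cv2.INTER_CUBIC))
cv2.imwrite("pics/sB.png",cv2.resize(b[250:335,365:525],None,fx=5,fy=5,interpolation=cv2.INTER_CUBIC))
E
```

```text
(no output)
```

View pics/tA.png

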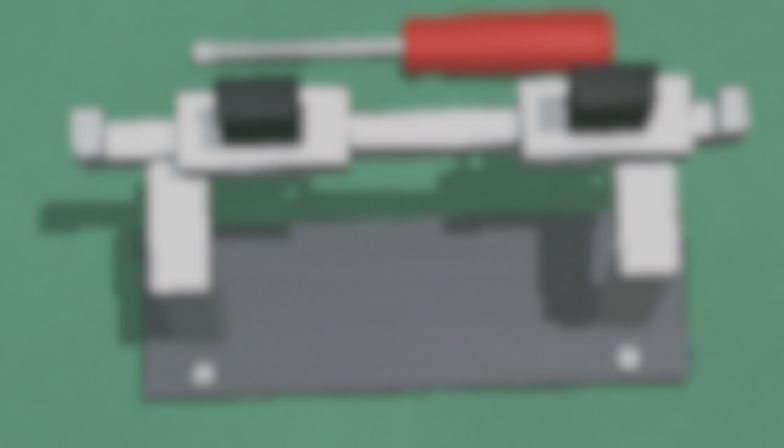

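View pics/tB.png

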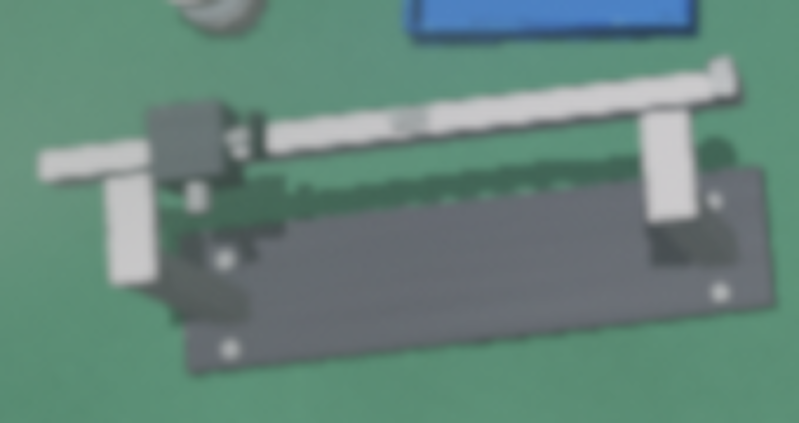

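View pics/sA.png

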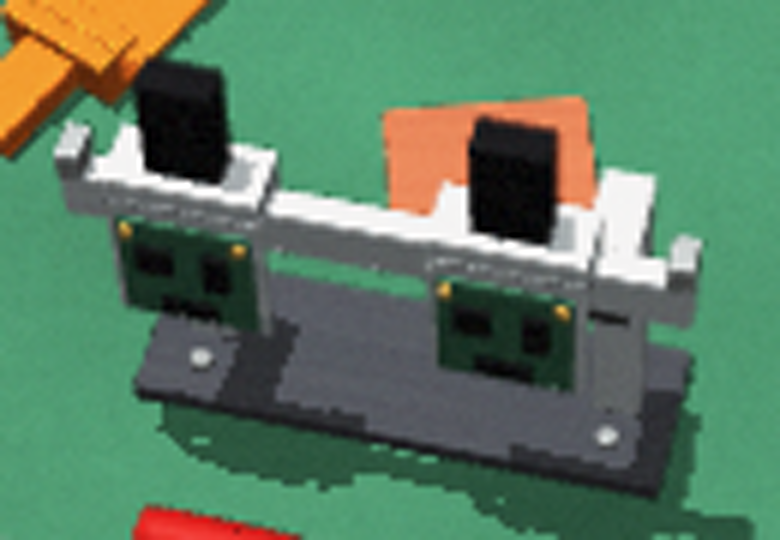

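View pics/sB.png

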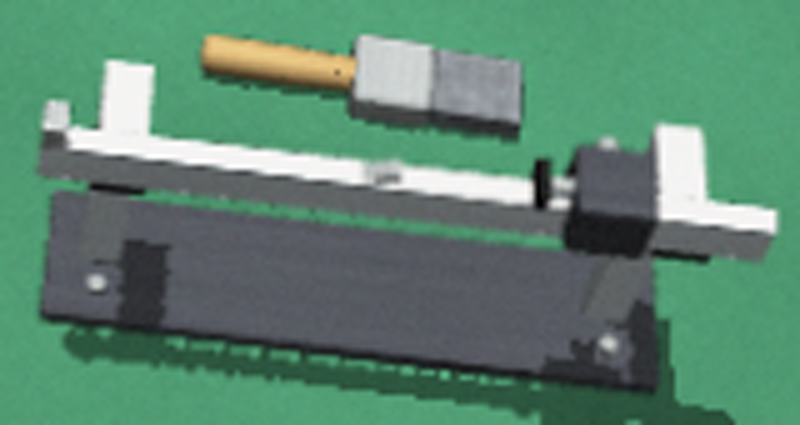

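```bash
cat > h.py <<'E'
import numpy as np,cv2
from rig import r,optics
def ray(n,uv,z,info=None):
    c=info or optics.camera_info(n)
    K=np.array([[c['fx'],0,c['cx']],[0,c['fy'],c['cy']],[0,0,1]])
    p=cv2.undistortPoints(np.array(uv,float).reshape(-1,1,2),K,c['dist']).reshape(-1,2)
    T=c['world_from_camera'];d=np.c_[p,np.ones(len(p))]@T[:3,:3].T
    o=T[:3,3];t=(z-o[2])/d[:,2]
    return o+d*t[:,None]
def proj(n,P,info=None):
    c=info or optics.camera_info(n)
    K=np.array([[c['fx'],0,c['cx']],[0,c['fy'],c['cy']],[0,0,1]])
    T=np.linalg.inv(c['world_from_camera'])
    return cv2.projectPoints(np.array(P,float).reshape(-1,3),cv2.Rodrigues(T[:3,:3])[0],T[:3,3],K,c['dist'])[0].reshape(-1,2)
E
python3 - <<'E'
from h import *
np.set_printoptions(suppress=True,precision=1)
A=lambda c,o,s:[(o[0]+(x+.5)/s-.5,o[1]+(y+.5)/s-.5) for x,y in c]
print("railA line",ray("top",A([(350,133.5),(520,126.5)],(255,190),5.6),160))
print("railA stop tops",ray("top",A([(85,120),(735,100)],(255,190),5.6),174))
print("blocks z172 corners carrier1",ray("top",A([(178,93),(348,86),(348,162),(180,170)],(255,190),5.6),172))
print("railB line/far end mid, mid",ray("top",A([(40,166),(265,138),(640,95)],(85,185),4.7),160))
print("catch",ray("top",A([(410,121)],(85,185),4.7),162))
print("stopB",ray("top",A([(722,72)],(85,185),4.7),174))
S=lambda c:A(c,(235,215),6)
print("sc stopA",ray("scene",S([(72,135),(684,250)]),174))
print("sc tab1 top",ray("scene",S([(515,137)]),222), "tab2",ray("scene",S([(182,80)]),222))
S=lambda c:A(c,(365,250),5)
print("sc railB",ray("scene",S([(130,142),(480,182),(776,220)]),160),ray("scene",S([(57,110)]),174))
E
```

```text
railA line [[ 484.4 -161.   160. ]
 [ 486.3 -222.1  160. ]]
railA stop tops [[ 487.5  -67.   174. ]
 [ 492.1 -298.3  174. ]]
blocks z172 corners carrier1 [[ 497.3 -100.   172. ]
 [ 499.2 -160.6  172. ]
 [ 471.5 -160.4  172. ]
 [ 469.3 -100.7  172. ]]
railB line/far end mid, mid [[477.  299.8 160. ]
 [488.  198.7 160. ]
 [504.6  34.2 160. ]]
catch [[494.2 134.1 162. ]]
stopB [[511.   -3.4 174. ]]
sc stopA [[ 487.6 -299.7  174. ]
 [ 482.3  -69.4  174. ]]
sc tab1 top [[ 484.9 -131.   222. ]] tab2 [[ 489.5 -251.8  222. ]]
sc railB [[505.6  27.4 160. ]
 [489.1 174.  160. ]
 [477.5 298.2 160. ]] [[507.1  -4.8 174. ]]
```

```bash
cat >> h.py <<'E'
from scipy.spatial.transform import Rotation as Ro
def rot(s): return Ro.from_euler('xyz',s['tcp_rot']).as_matrix()
def need(x,y,z,yawrail):
    s=r.sense();R=rot(s)
    Rt=(Ro.from_euler('z',np.pi+yawrail)*Ro.from_euler('x',np.pi)).as_matrix()
    d=R.T@(np.array([x,y,z])-s['eef_pos']); w=np.degrees(Ro.from_matrix(R.T@Rt).as_rotvec())
    print("t",s['clock'],"pos",np.round(s['eef_pos'],1),"need",np.round(d,1),"turn",np.round(w,2),"F",np.round(s['contact_force'],1),"op",round(s['opening'],3),"q",np.round(s['qpos'],2))
E
python3 -m jog '0 0 0 -35 0 0 -5; 0 0 0 -35 0 0 -5; 0 0 0 -35 0 0 -5.5'
python3 -c "
from h import *
need(484.5,-130.7,340,.028)"
```

```text
clock: 0.4
eef_pos: [149.0, 601.6, 328.4]
tcp_rot: [-3.123, -0.005, -3.107]
contact_force: [0.5, 1.8, -0.3]
opening: 0.998
t 0.4 pos [149.  601.6 328.4] need [-310.1 -743.5    0.8] turn [-1.09 -0.31  0.37] F [ 0.5  1.8 -0.3] op 0.998 q [ 1.33  0.28  1.52  0.    1.36 -0.28]
```

```bash
python3 -m jog '0 -15 -36 0 0 0 0; 0 -15 -36 0 0 0 0;0 -15 -36 0 0 0 0;0 -15 -36 0 0 0 0;0 -15 -36 0 0 0 0'
python3 -c "
from h import *
need(484.5,-130.7,340,.028)"
```

```text
clock: 0.82
eef_pos: [231.8, 428.6, 337.9]
tcp_rot: [-3.138, -0.001, -3.092]
contact_force: [1.4, -0.5, 0.1]
opening: 1.002
t 0.8167 pos [231.8 428.6 337.9] need [-2.248e+02 -5.711e+02 -4.000e-01] turn [-0.21 -0.08  1.23] F [ 1.4 -0.5  0.1] op 1.002 q [ 1.07  0.04  1.78 -0.    1.32 -0.55]
```

```bash
python3 -m jog '0 -15 -38 0 0 0 0; 0 -15 -38 0 0 0 0;0 -15 -38 0 0 0 0.5;0 -15 -38 0 0 0 0.5;0 -15 -38 0 0 0 0.5'
python3 -m jog '0 -15 -38 0 0 0 0; 0 -15 -38 0 0 0 0;0 -15 -38 0 0 0 0;0 -15 -38 0 0 0 0;0 -15 -38 0 0 0 0'
python3 -c "
from h import *
need(484.5,-130.7,340,.028)"
```

```text
clock: 1.23
eef_pos: [314.3, 237.0, 338.0]
tcp_rot: [-3.138, -0.0, -3.116]
contact_force: [1.1, -0.2, 1.0]
opening: 0.999
clock: 1.65
eef_pos: [392.6, 43.8, 339.3]
tcp_rot: [-3.139, 0.003, -3.115]
contact_force: [0.6, 1.0, -0.1]
opening: 1.001
t 1.65 pos [392.6  43.8 339.3] need [ -87.2 -176.9   -0. ] turn [-0.15  0.15 -0.05] F [ 0.6  1.  -0.1] op 1.001 q [ 0.11 -0.13  1.94 -0.    1.33 -1.49]
```

```bash
python3 -m jog '0 -17 -35 0 0 0 0; 0 -17 -35 0 0 0 0;0 -17 -35 0 0 0 0;0 -17 -35 0 0 0 0;0 -15 -30 0 0 0 0'
python3 -m jog '0 -2 -3 0 0 0 0;0 0 0 0 0 0 0'
python3 -c "
from h import *
need(484.5,-130.7,340,.028)
i=optics.camera_info('wrist')
f=optics.grab_frame('wrist');cv2.imwrite('pics/w1.png',f[:,:,::-1])
import pickle;pickle.dump(i,open('w1.pkl','wb'))"
```

```text
clock: 2.07
eef_pos: [480.9, -135.7, 340.4]
tcp_rot: [-3.139, 0.005, -3.117]
contact_force: [0.5, 1.2, 0.8]
opening: 1.0
clock: 2.23
eef_pos: [484.9, -144.7, 339.4]
tcp_rot: [-3.138, 0.004, -3.123]
contact_force: [-0.1, -0.0, -0.3]
opening: 1.0
t 2.2333 pos [ 484.9 -144.7  339.4] need [ 0.1 14.  -0.7] turn [-0.23  0.24 -0.54] F [-0.1 -0.  -0.3] op 1.0 q [-0.29  0.07  1.75 -0.    1.32 -1.88]
```

View pics/w1.png

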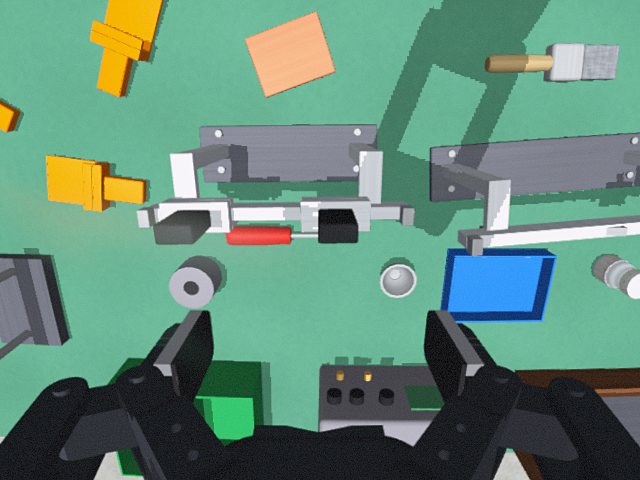

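```bash
python3 -c "
import cv2
a=cv2.imread('pics/w1.png')
b=cv2.convertScaleAbs(a[185:255,285:425],alpha=1.3,beta=30)
cv2.imwrite('pics/w1a.png',cv2.resize(b,None,fx=5.7,fy=5.7,interpolation=cv2.INTER_CUBIC))
cv2.imwrite('pics/w1b.png',cv2.resize(a[195:260,455:640],None,fx=4.3,fy=4.3,interpolation=cv2.INTER_CUBIC))"
```

```text
(no output)
```

View pics/w1a.png

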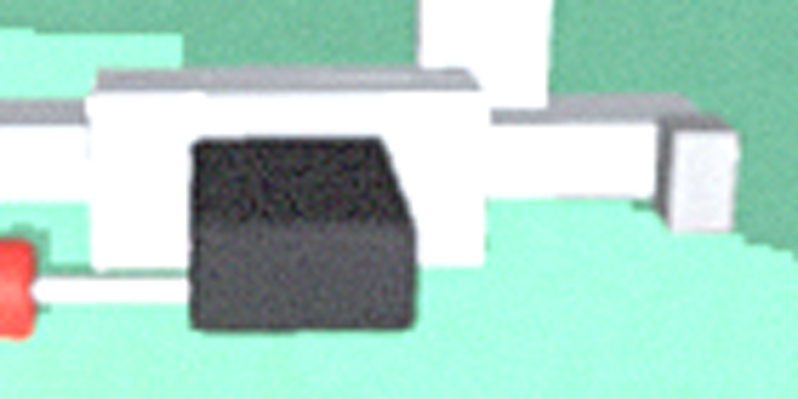

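View pics/w1b.png

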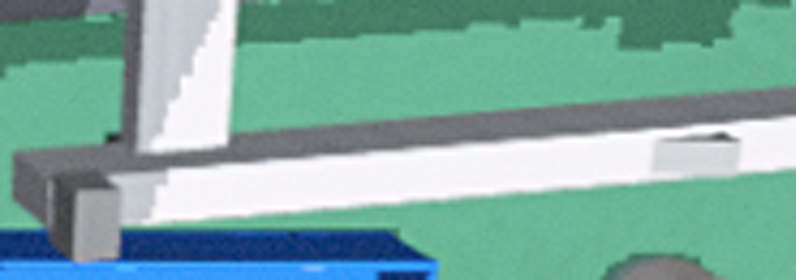

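```bash
python3 - <<'E'
from h import *
import pickle
np.set_printoptions(suppress=True,precision=1)
i=pickle.load(open('w1.pkl','rb'))
A=lambda c,o,s:[(o[0]+(x+.5)/s-.5,o[1]+(y+.5)/s-.5) for x,y in c]
w=lambda c,z:ray('wrist',A(c,(285,185),5.7),z,i)
t=w([(192,224),(414,224),(414,329),(192,329)],222);print(t,t.mean(0))
b=w([(90,92),(486,92),(486,265),(92,270)],172);print(b,b.mean(0))
print("stop",w([(670,132),(738,132),(735,230),(668,228)],174).mean(0))
print("railA",w([(20,163),(500,161),(650,160)],160))
w=lambda c,z:ray('wrist',A(c,(455,195),4.3),z,i)
print("stopB",w([(78,190),(120,188),(120,258),(77,260)],174).mean(0))
print("railB",w([(200,188),(500,165),(780,144)],160), "catch",w([(655,158),(738,154)],164))
E
```

```text
[[ 476.7 -144.5  222. ]
 [ 476.1 -116.2  222. ]
 [ 490.2 -115.5  222. ]
 [ 490.8 -144.3  222. ]] [ 483.4 -130.1  222. ]
[[ 470.3 -160.1  172. ]
 [ 469.2 -101.   172. ]
 [ 496.1  -99.3  172. ]
 [ 498.1 -159.7  172. ]] [ 483.4 -130.   172. ]
stop [481.7 -67.7 174. ]
railA [[ 484.4 -171.6  160. ]
 [ 482.6  -96.4  160. ]
 [ 482.   -72.8  160. ]]
stopB [508.1  -2.7 174. ]
railB [[504.2  24.8 160. ]
 [497.6  91.5 160. ]
 [491.4 156.8 160. ]] catch [[494.2 124.1 164. ]
 [492.8 143.5 164. ]]
```

```bash
python3 -m jog '0 0 5 30 0 0 0; 0 0 5 30 0 0 0;0 0 3 30 0 0 0;0 0 0 20 0 0 0;0 0 0 10 0 0 0'
python3 -c "
from h import *
need(483.8,-130.3,180,.025)"
```

```text
clock: 2.7
eef_pos: [484.9, -126.4, 219.0]
tcp_rot: [-3.137, 0.011, -3.119]
contact_force: [-0.7, -0.3, -0.2]
opening: 1.0
t 2.7 pos [ 484.9 -126.4  219. ] need [ 1.6 -3.7 39. ] turn [-0.29  0.66 -0.16] F [-0.7 -0.3 -0.2] op 1.0 q [-0.26  0.17  1.91 -0.    1.05 -1.85]
```

```bash
python3 -m jog '0 1 -2 20 0 0.6 0; 0 0 -1 12 0 0 0;0 0 0 2 0 0 0;0 0 0 0 0 0 0'
python3 -c "
from h import *
need(483.8,-130.3,180,.025)"
```

```text
clock: 3.03
eef_pos: [479.7, -123.0, 181.5]
tcp_rot: [-3.139, -0.005, -3.113]
contact_force: [0.4, 0.7, 0.0]
opening: 1.002
t 3.0333 pos [ 479.7 -123.   181.5] need [-3.9 -7.4  1.5] turn [-0.13 -0.29  0.19] F [0.4 0.7 0. ] op 1.002 q [-0.25  0.21  1.95 -0.    0.98 -1.85]
```

```bash
python3 -m jog '0 -4 -7 1 0 0 0; 0 0 0 0 0 0 0;0 0 0 0 0 0 0'
python3 -c "
from h import *
need(483.8,-130.3,180,.025)"
```

```text
clock: 3.28
eef_pos: [484.8, -128.9, 182.6]
tcp_rot: [-3.139, -0.003, -3.111]
contact_force: [-0.5, 0.5, 0.7]
opening: 1.004
t 3.2833 pos [ 484.8 -128.9  182.6] need [ 1.  -1.4  2.6] turn [-0.15 -0.16  0.33] F [-0.5  0.5  0.7] op 1.004 q [-0.26  0.22  1.94 -0.    0.98 -1.86]
```

```bash
python3 -m jog '0 1 -1 2 0 0 0.2; 120 0 0 0 0 0 0;150 0 0 0 0 0 0;255 0 0 0 0 0 0;255 0 0 0 0 0 0' 80
python3 -m jog '255 0 0 0 0 0 0;255 0 0 0 0 0 0;255 0 0 0 0 0 0'
python3 -c "
from h import *
need(483.8,-130.3,180,.025)
i=optics.camera_info('wrist')
f=optics.grab_frame('wrist');cv2.imwrite('pics/w2.png',f[:,:,::-1])
"
```

```text
clock: 3.7
eef_pos: [485.1, -130.6, 182.7]
tcp_rot: [-3.138, 0.001, -3.116]
contact_force: [-0.8, -0.9, 0.4]
opening: 0.455
clock: 3.95
eef_pos: [485.2, -130.8, 182.9]
tcp_rot: [-3.138, 0.002, -3.116]
contact_force: [0.5, -0.6, -0.1]
opening: 0.337
t 3.95 pos [ 485.2 -130.8  182.9] need [1.3 0.5 2.9] turn [-0.22  0.09  0.03] F [ 0.5 -0.6 -0.1] op 0.337 q [-0.26  0.22  1.94 -0.    0.98 -1.86]
```

View pics/w2.png

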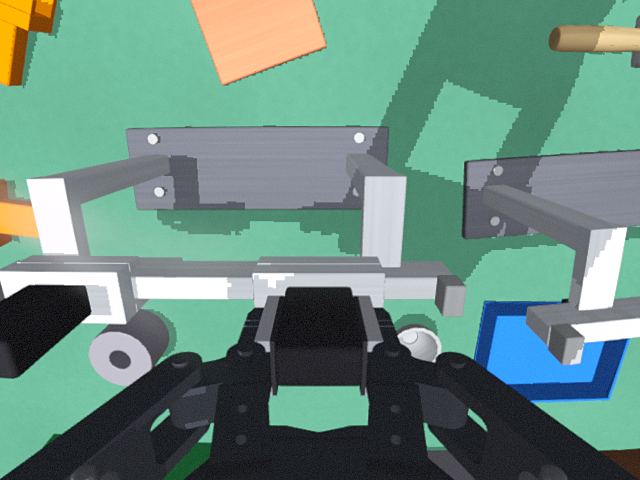

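Image w2 shows the pads closed squarely on the tab (about 275-365, 290-390). Opening is 0.337, or about 29 mm. Lifting.

```bash
python3 -m jog '255 0 0 -8 0 0 0;255 0 0 -20 0 0 0;255 0 0 -25 0 0 0;255 0 0 -25 0 0 0;255 0 0 -15 0 0 0'
python3 -m jog '255 0 0 -4 0 0 0;255 0 0 0 0 0 0'
python3 -c "
from h import *
need(503,45,275,.10)
i=optics.camera_info('wrist')
f=optics.grab_frame('wrist');cv2.imwrite('pics/w3.png',f[:,:,::-1])
"
```

```text
clock: 4.42
eef_pos: [483.3, -129.3, 275.5]
tcp_rot: [-3.141, -0.005, -3.116]
contact_force: [1.1, -0.7, -4.2]
opening: 0.342
clock: 4.58
eef_pos: [484.4, -129.6, 283.1]
tcp_rot: [-3.14, -0.0, -3.116]
contact_force: [-0.1, -0.8, -4.5]
opening: 0.336
t 4.5833 pos [ 484.4 -129.6  283.1] need [-23.1 174.    7.8] turn [-0.11 -0.03 -4.25] F [-0.1 -0.8 -4.5] op 0.336 q [-0.26  0.11  1.83 -0.    1.2  -1.86]
```

View pics/w3.png

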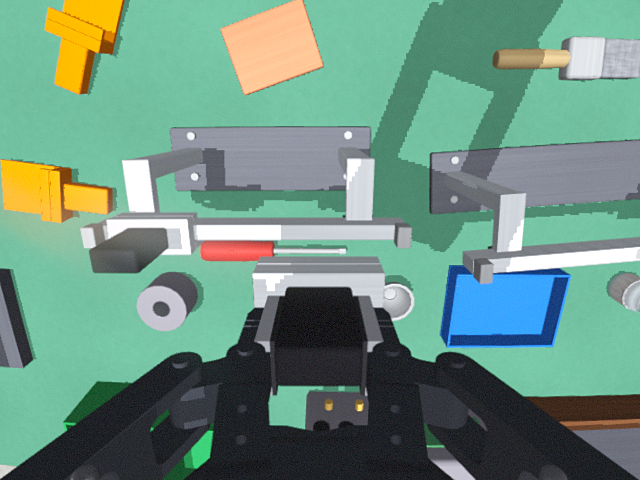

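```bash
python3 -m jog '255 -3 15 0 0 0 -1;255 -4 30 0 0 0 -1;255 -4 35 0 0 0 -1;255 -4 35 0 0 0 -1;255 -3 25 0 0 0 0'
python3 -m jog '255 -2 10 0 0 0 0;255 0 0 0 0 0 0'
python3 -c "
from h import *
need(504.2,44.5,275,.10)
"
```

```text
clock: 5.05
eef_pos: [489.9, 11.3, 275.4]
tcp_rot: [-3.139, -0.011, -3.051]
contact_force: [0.7, -0.9, -4.5]
opening: 0.339
clock: 5.22
eef_pos: [489.1, 26.0, 272.4]
tcp_rot: [-3.141, -0.016, -3.047]
contact_force: [0.5, -0.6, -4.4]
opening: 0.342
t 5.2167 pos [489.1  26.  272.4] need [-16.7  16.9  -2.9] turn [-0.04 -0.9  -0.3 ] F [ 0.5 -0.6 -4.4] op 0.342 q [ 0.05  0.11  1.86 -0.    1.19 -1.61]
```

```bash
python3 -m jog '255 -8 9 0 0 -0.5 0;255 -9 9 -1 0 -0.4 0;255 0 0 0 0 0 0;255 0 0 0 0 0 0'
python3 -c "
from h import *
need(504.2,44.5,275,.10)
import pickle
i=optics.camera_info('wrist');pickle.dump(i,open('w4.pkl','wb'))
cv2.imwrite('pics/w4.png',optics.grab_frame('wrist')[:,:,::-1])
cv2.imwrite('pics/s4.png',optics.grab_frame('scene')[:,:,::-1])
cv2.imwrite('pics/t4.png',optics.grab_frame('top')[:,:,::-1])
a=cv2.imread('pics/s4.png');b=cv2.imread('pics/t4.png')
cv2.imwrite('pics/s4a.png',cv2.resize(a[190:335,365:525],None,fx=4,fy=4,interpolation=cv2.INTER_CUBIC))
cv2.imwrite('pics/t4a.png',cv2.resize(b[165:275,85:285],None,fx=4,fy=4,interpolation=cv2.INTER_CUBIC))
"
```

```text
clock: 5.55
eef_pos: [504.7, 45.5, 270.3]
tcp_rot: [-3.14, -0.003, -3.047]
contact_force: [-0.3, 0.3, -4.8]
opening: 0.34
t 5.55 pos [504.7  45.5 270.3] need [ 0.6 -1.  -4.7] turn [-0.11 -0.18 -0.31] F [-0.3  0.3 -4.8] op 0.34 q [ 0.09  0.13  1.84 -0.    1.18 -1.58]
```

View pics/w4.png

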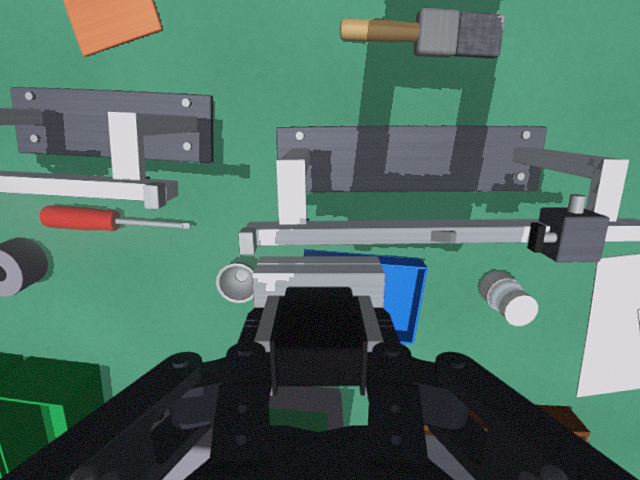

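View pics/s4a.png

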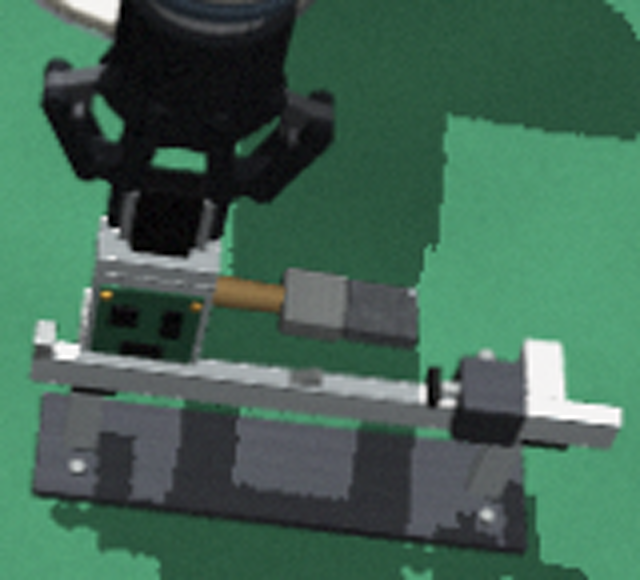

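View pics/t4a.png

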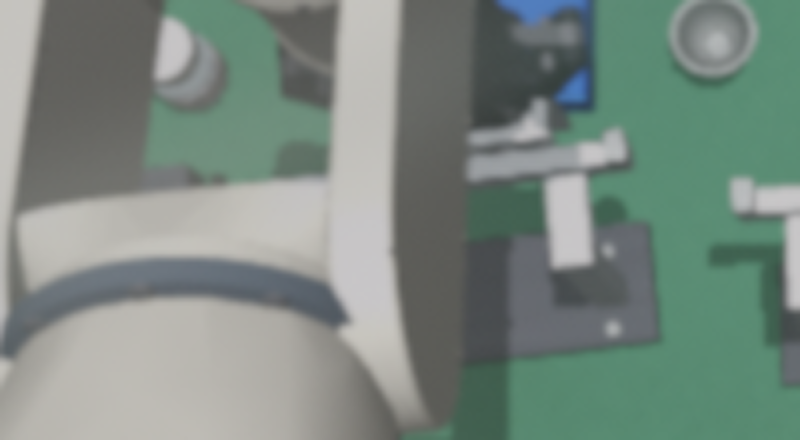

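```bash
python3 -c "
import cv2
a=cv2.imread('pics/w4.png')
cv2.imwrite('pics/w4a.png',cv2.resize(a[210:310,230:390],None,fx=5,fy=5,interpolation=cv2.INTER_CUBIC))
cv2.imwrite('pics/w4b.png',cv2.resize(a[200:275,390:550],None,fx=5,fy=5,interpolation=cv2.INTER_CUBIC))
"
```

```text
(no output)
```

View pics/w4a.png

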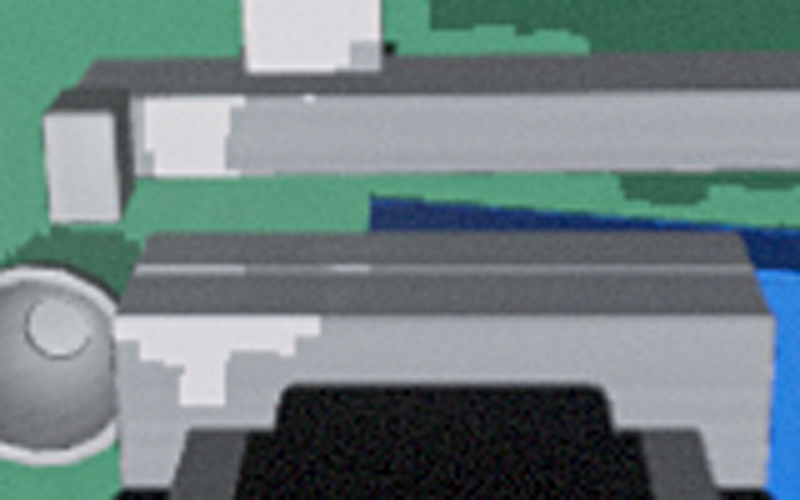

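View pics/w4b.png

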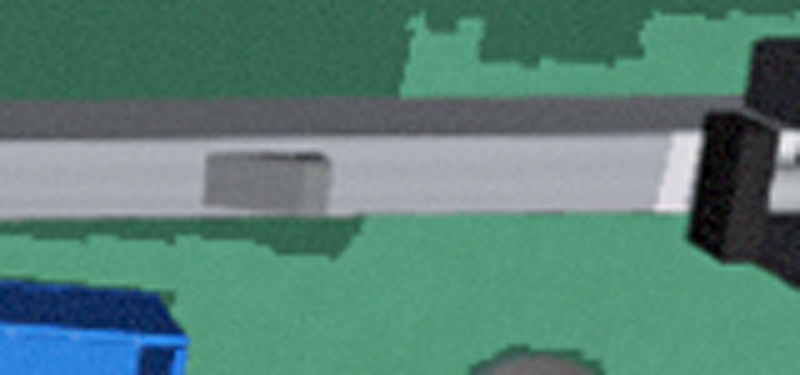

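```bash
python3 - <<'E'
from h import *
import pickle
np.set_printoptions(suppress=True,precision=1)
i=pickle.load(open('w4.pkl','rb'))
A=lambda c,o,s:[(o[0]+(x+.5)/s-.5,o[1]+(y+.5)/s-.5) for x,y in c]
w=lambda c,z:ray('wrist',A(c,(230,210),5),z,i)
e=w([(115,314),(772,314)],259.5);print("block -x edge",e, np.arctan2(-(e[1]-e[0])[0],(e[1]-e[0])[1]))
e2=w([(138,270),(760,270)],259.5-12);print('under edge',e2)
u=w([(300,94),(790,89)],160);l=w([(300,174),(790,170)],160);print("rail -x, +x edges",u,l)
w=lambda c,z:ray('wrist',A(c,(390,200),5),z,i)
u2=w([(20,138),(680,132)],160);l2=w([(20,217),(640,212)],160);print(u2,l2)
m=[(u[0]+l[0])/2,(u2[1]+l2[1])/2];d=m[1]-m[0];print("yaw",np.arctan2(-d[0],d[1]),m)
print("catch",w([(205,180),(305,180),(325,180)],164)); print("bumper front",w([(690,215),(660,212)],160))
E
```

```text
block -x edge [[492.4  15.5 259.5]
 [486.8  74.3 259.5]] 0.0945225166632203
under edge [[492.8  15.7 247.5]
 [487.2  75.2 247.5]]
rail -x, +x edges [[499.   25.2 160. ]
 [491.7  94.5 160. ]] [[511.   26.  160. ]
 [503.7  96.3 160. ]]
[[491.1  98.7 160. ]
 [481.  194.4 160. ]] [[502.8 100.5 160. ]
 [493.5 191.6 160. ]]
yaw 0.10564489391013959 [array([505. ,  25.6, 160. ]), array([487.2, 193. , 160. ])]
catch [[493.7 124.9 164. ]
 [492.3 139.2 164. ]
 [492.1 142.1 164. ]]
bumper front [[493.2 199.3 160. ]
 [493.2 194.6 160. ]]
```

```bash
python3 -m jog '255 0 0 12 0 0 -0.4;255 0 0 20 0 0 -0.3;255 0 0 18 0 0 0;255 0 0 8 0 0 0;255 0 0 0 0 0 0'
python3 -c "
from h import *
need(504.7,45.5,183,.105)
"
```

```text
clock: 6.12
eef_pos: [505.6, 42.5, 212.6]
tcp_rot: [-3.139, 0.001, -3.038]
contact_force: [-0.7, 0.1, -4.0]
opening: 0.341
t 6.1167 pos [505.6  42.5 212.6] need [ 0.6  3.1 29.6] turn [-0.15  0.07 -0.09] F [-0.7  0.1 -4. ] op 0.341 q [ 0.08  0.19  1.9  -0.    1.05 -1.59]
```

```bash
python3 -m jog '255 0.6 1 8 0 0 0;255 0 1 8 0 0 0;255 0 0 4 0 0 0;255 0 0 0 0 0 0'
python3 -c "
from h import *
need(504.7,45.5,183,.105)
"
```

```text
clock: 6.45
eef_pos: [505.7, 43.9, 192.6]
tcp_rot: [-3.139, 0.003, -3.039]
contact_force: [-0.6, 0.4, -4.5]
opening: 0.338
t 6.45 pos [505.7  43.9 192.6] need [0.9 1.7 9.6] turn [-0.15  0.19 -0.16] F [-0.6  0.4 -4.5] op 0.338 q [ 0.09  0.21  1.92 -0.    1.   -1.59]
```

```bash
python3 -m jog '255 0.8 0 4 0 0 0;255 0 0 2.5 0 0 0;255 0 0 0 0 0 0'
python3 -m jog '255 0 0 1 0 0 0;255 0 0 0 0 0 0'
python3 -c "
from h import *
need(504.7,45.5,183,.105)
"
```

```text
clock: 6.7
eef_pos: [505.5, 44.0, 186.3]
tcp_rot: [-3.139, 0.005, -3.039]
contact_force: [0.9, -0.4, -3.6]
opening: 0.345
clock: 6.87
eef_pos: [505.7, 44.1, 185.5]
tcp_rot: [-3.139, 0.005, -3.039]
contact_force: [-0.4, 0.3, -4.4]
opening: 0.341
t 6.8667 pos [505.7  44.1 185.5] need [0.9 1.5 2.5] turn [-0.16  0.3  -0.15] F [-0.4  0.3 -4.4] op 0.341 q [ 0.09  0.22  1.93 -0.    0.98 -1.59]
```

```bash
python3 -m jog '255 1 0 1.5 0 0.2 0;255 0 0 0 0 0 0'
python3 -m jog '255 0 0 1 0 0 0;255 0 0 0 0 0 0'
python3 -m jog '255 0 0 0.7 0 0 0;255 0 0 0 0 0 0'
python3 -c "
from h import *
need(504.7,45.5,183,.105)
"
```

```text
clock: 7.03
eef_pos: [504.9, 44.0, 184.2]
tcp_rot: [-3.139, 0.002, -3.039]
contact_force: [-0.7, 0.4, -3.9]
opening: 0.341
clock: 7.2
eef_pos: [505.0, 44.0, 183.3]
tcp_rot: [-3.139, 0.002, -3.039]
contact_force: [-0.9, 0.4, -4.2]
opening: 0.339
clock: 7.37
eef_pos: [505.2, 44.0, 182.7]
tcp_rot: [-3.139, 0.003, -3.039]
contact_force: [-1.4, -0.5, -1.8]
opening: 0.34
t 7.3667 pos [505.2  44.  182.7] need [ 0.4  1.5 -0.3] turn [-0.16  0.16 -0.14] F [-1.4 -0.5 -1.8] op 0.34 q [ 0.09  0.23  1.93 -0.    0.98 -1.59]
```

```bash
python3 -m jog '255 0 0 0.5 0 0 0;255 0 0 0 0 0 0'
python3 -c "
from h import *
need(504.7,45.5,183,.105)
import pickle
cv2.imwrite('pics/s5.png',optics.grab_frame('scene')[:,:,::-1])
a=cv2.imread('pics/s5.png')
cv2.imwrite('pics/s5a.png',cv2.resize(a[210:335,365:525],None,fx=4.5,fy=4.5,interpolation=cv2.INTER_CUBIC))
"
```

```text
clock: 7.53
eef_pos: [505.3, 44.0, 182.5]
tcp_rot: [-3.139, 0.003, -3.039]
contact_force: [-1.8, -1.3, -1.7]
opening: 0.342
t 7.5333 pos [505.3  44.  182.5] need [ 0.4  1.5 -0.5] turn [-0.16  0.16 -0.14] F [-1.8 -1.3 -1.7] op 0.342 q [ 0.09  0.23  1.93 -0.    0.98 -1.59]
```

View pics/s5a.png

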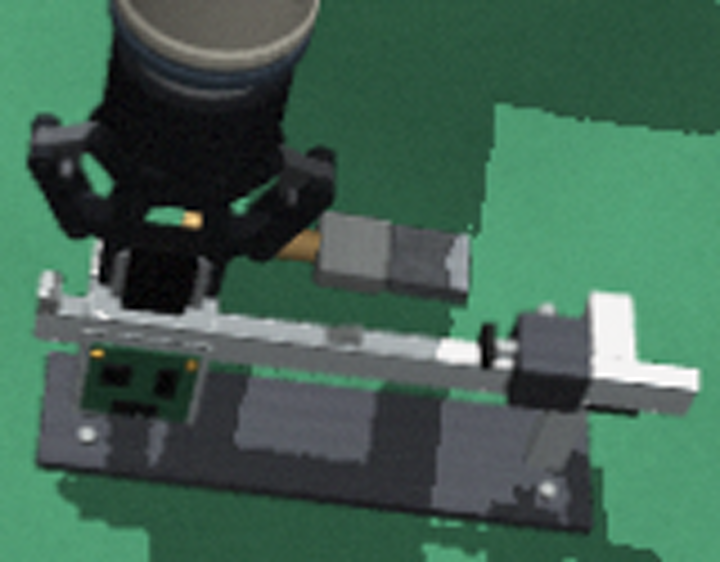

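```bash
python3 - <<'E'
from h import *
np.set_printoptions(suppress=True,precision=1)
A=lambda c,o,s:[(o[0]+(x+.5)/s-.5,o[1]+(y+.5)/s-.5) for x,y in c]
for z in (170,185,200,215):
    print(z,"top",ray("top",A([(148,105),(222,100)],(85,185),4.7),z)[:,:2].tolist(),"scene",ray("scene",A([(655,212),(568,207)],(365,250),5),z)[:,:2].tolist())
E
python3 -c "
import cv2
b=cv2.imread('pics/scene0.png')
cv2.imwrite('pics/sC.png',cv2.resize(b[270:320,460:525],None,fx=10,fy=10,interpolation=cv2.INTER_CUBIC))"
```

```text
170 top [[501.2772597394561, 248.4246914930292], [502.9514214111267, 215.39767175504662]] scene [[493.3212797865965, 245.3598782408967], [499.76001987073244, 209.58914755023955]]
185 top [[497.88489271076196, 242.8931185621416], [499.5373609649856, 210.29405565672002]] scene [[504.2651978252966, 242.1312587598357], [510.59785558904366, 206.94987351007057]]
200 top [[494.4925256820678, 237.36154563125407], [496.12330051884453, 205.19043955839348]] scene [[515.2091158639968, 238.9026392787747], [521.4356913073549, 204.3105994699016]]
215 top [[491.1001586533737, 231.82997270036654], [492.7092400727035, 200.08682346006694]] scene [[526.153033902697, 235.67401979771367], [532.273527025666, 201.67132542973263]]
```

View pics/sC.png

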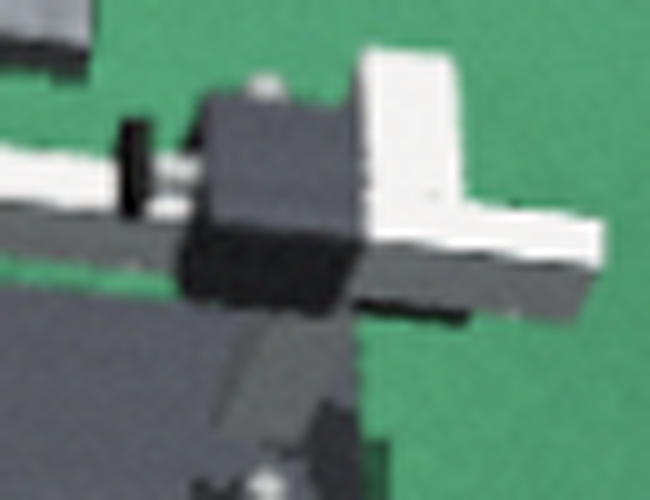

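```bash
python3 -m jog '255 0.3 5 0.3 0 0 0;255 0.2 8 0.2 0 0 0;255 0 8 0 0 0 0;255 0 8 0 0 0 0;255 0 5 0 0 0 0'
python3 -c "
from h import *
need(491.5,175,182.5,.105)
"
```

```text
clock: 8.0
eef_pos: [502.0, 79.9, 182.6]
tcp_rot: [-3.138, 0.005, -3.041]
contact_force: [0.3, -1.6, -1.9]
opening: 0.341
t 8.0 pos [502.   79.9 182.6] need [ 0.9 95.7 -0.3] turn [-0.21  0.3  -0.23] F [ 0.3 -1.6 -1.9] op 0.341 q [ 0.16  0.23  1.93 -0.    0.98 -1.51]
```

```bash
python3 -m jog '255 0.2 5 0.5 0 0 0;255 0.1 5 0 0 0 0;255 0.1 5 0 0 0 0;255 0.1 5 0 0 0 0;255 0.1 5 0 0 0 0'
python3 -m jog '255 0.1 5 0 0 0 0;255 0.1 5 0.2 0 0 0;255 0 5 0.2 0 0 0'
python3 -c "
from h import *
need(491.5,175,182.5,.105)
"
```

```text
clock: 8.42
eef_pos: [498.9, 108.1, 182.4]
tcp_rot: [-3.137, 0.006, -3.038]
contact_force: [0.9, -3.3, -0.6]
opening: 0.339
clock: 8.67
eef_pos: [497.1, 124.5, 182.1]
tcp_rot: [-3.137, 0.007, -3.038]
contact_force: [-0.2, -1.3, 1.4]
opening: 0.34
t 8.6667 pos [497.1 124.5 182.1] need [ 0.3 50.8 -0.7] turn [-0.26  0.38 -0.11] F [-0.2 -1.3  1.4] op 0.34 q [ 0.25  0.23  1.92 -0.01  0.98 -1.42]
```

```bash
python3 -m jog '255 0 5 0 0 0 0;255 0 5 0 0 0 0;255 0 5 0 0 0 0;255 0 5 0 0 0 0;255 0 5 0 0 0 0'
python3 -m jog '255 0 3 0 0 0 0;255 0 3 0 0 0 0'
python3 -c "
from h import *
need(491.5,175,182.5,.105)
"
```

```text
clock: 9.08
eef_pos: [494.4, 152.0, 182.2]
tcp_rot: [-3.137, 0.007, -3.039]
contact_force: [0.9, -3.1, 1.5]
opening: 0.339
clock: 9.25
eef_pos: [493.7, 159.1, 182.2]
tcp_rot: [-3.137, 0.007, -3.038]
contact_force: [0.1, -2.2, 2.1]
opening: 0.339
t 9.25 pos [493.7 159.1 182.2] need [ 0.5 16.1 -0.4] turn [-0.27  0.41 -0.1 ] F [ 0.1 -2.2  2.1] op 0.339 q [ 0.31  0.24  1.91 -0.01  0.98 -1.36]
```

Friction is about 2-3 N. Next I feel for the bumper in small steps.

```bash
for i in 1; do python3 -m jog '255 0 2 0 0 0 0;255 0 2 0 0 0 0'; done
python3 -m jog '255 0 1.5 0 0 0 0;255 0 0 0 0 0 0'
python3 -m jog '255 0 1.5 0 0 0 0;255 0 0 0 0 0 0'
python3 -m jog '255 0 1.5 0 0 0 0;255 0 0 0 0 0 0'
```

```text
clock: 9.42
eef_pos: [493.2, 163.6, 182.1]
tcp_rot: [-3.137, 0.007, -3.038]
contact_force: [-0.5, -2.0, 0.5]
opening: 0.341
clock: 9.58
eef_pos: [493.0, 165.6, 182.1]
tcp_rot: [-3.137, 0.007, -3.038]
contact_force: [0.5, -1.7, 1.6]
opening: 0.336
clock: 9.75
eef_pos: [492.8, 167.0, 182.1]
tcp_rot: [-3.137, 0.007, -3.038]
contact_force: [0.5, -1.4, 1.6]
opening: 0.339
clock: 9.92
eef_pos: [492.7, 168.1, 182.1]
tcp_rot: [-3.136, 0.007, -3.038]
contact_force: [0.1, -0.8, 1.4]
opening: 0.339
```

```bash

python3 -m jog '255 0 1.5 0 0 0 0;255 0 0 0 0 0 0'
python3 -m jog '255 0 1.5 0 0 0 0;255 0 0 0 0 0 0'
python3 -m jog '255 0 1.5 0 0 0 0;255 0 0 0 0 0 0'
```

```text
clock: 10.08
eef_pos: [492.6, 168.9, 182.1]
tcp_rot: [-3.135, 0.007, -3.038]
contact_force: [0.3, -2.6, 1.7]
opening: 0.341
clock: 10.25
eef_pos: [492.5, 169.6, 182.1]
tcp_rot: [-3.133, 0.007, -3.038]
contact_force: [0.3, -3.8, 2.0]
opening: 0.34
clock: 10.42
eef_pos: [492.5, 170.2, 182.2]
tcp_rot: [-3.132, 0.007, -3.037]
contact_force: [1.5, -4.8, 1.7]
opening: 0.339
```

```bash

python3 -m jog '255 0 2 0 0 0 0;255 0 0 0 0 0 0'
python3 -m jog '255 0 2 0 0 0 0;255 0 0 0 0 0 0'
python3 -m jog '255 0 2.5 0 0 0 0;255 0 0 0 0 0 0'
```

```text
clock: 10.58
eef_pos: [492.4, 171.1, 182.2]
tcp_rot: [-3.129, 0.007, -3.037]
contact_force: [1.1, -4.7, 2.4]
opening: 0.339
clock: 10.75
eef_pos: [492.3, 171.7, 182.2]
tcp_rot: [-3.127, 0.007, -3.037]
contact_force: [-0.1, -2.7, 2.0]
opening: 0.339
clock: 10.92
eef_pos: [492.2, 172.6, 182.2]
tcp_rot: [-3.124, 0.007, -3.036]
contact_force: [1.2, -7.4, 2.0]
opening: 0.342
```

```bash

python3 -c "
from h import *
need(491.5,175,182.5,.105)"
python3 -m jog '255 0 2 0 -0.4 0.2 0;255 0 0 0 0 0 0'
python3 -c "
from h import *
need(491.5,175,182.5,.105)"
```

```text
t 10.9167 pos [492.2 172.6 182.2] need [ 0.5  2.4 -0.3] turn [-1.03  0.37  0.03] F [ 1.2 -7.4  2. ] op 0.342 q [ 0.35  0.25  1.9  -0.02  0.99 -1.32]
clock: 11.08
eef_pos: [492.3, 172.8, 182.2]
tcp_rot: [-3.127, 0.003, -3.035]
contact_force: [1.4, -8.2, 1.7]
opening: 0.344
t 11.0833 pos [492.3 172.8 182.2] need [ 0.5  2.3 -0.3] turn [-0.84  0.17  0.1 ] F [ 1.4 -8.2  1.7] op 0.344 q [ 0.34  0.25  1.9  -0.02  0.99 -1.32]
```

```bash

python3 -m jog '255 0 3 0 -0.3 0 0;255 0 0 0 0 0 0'
python3 -m jog '255 0 3 0 -0.3 0 0;255 0 0 0 0 0 0'
python3 -c "
from h import *
need(491.5,175,182.5,.105)"
```

```text
clock: 11.25
eef_pos: [492.2, 173.5, 182.1]
tcp_rot: [-3.128, 0.003, -3.034]
contact_force: [1.6, -7.4, 2.0]
opening: 0.342
clock: 11.42
eef_pos: [492.2, 174.0, 182.0]
tcp_rot: [-3.129, 0.003, -3.033]
contact_force: [1.9, -8.9, 3.4]
opening: 0.338
t 11.4167 pos [492.2 174.  182. ] need [ 0.6  1.1 -0.5] turn [-0.73  0.15  0.2 ] F [ 1.9 -8.9  3.4] op 0.338 q [ 0.35  0.25  1.9  -0.02  0.99 -1.33]
```

```bash

python3 -m jog '255 0 3.2 0 -0.3 0 -0.1;255 0 0 0 0 0 0'
python3 -m jog '255 0 3.2 0 -0.3 0 -0.1;255 0 0 0 0 0 0'
python3 -c "
from h import *
need(491.5,175,182.5,.105)"
```

```text
clock: 11.58
eef_pos: [492.2, 174.5, 182.0]
tcp_rot: [-3.129, 0.003, -3.03]
contact_force: [0.9, -8.4, 2.7]
opening: 0.339
clock: 11.75
eef_pos: [492.3, 174.8, 182.0]
tcp_rot: [-3.129, 0.002, -3.027]
contact_force: [1.9, -9.8, 3.6]
opening: 0.34
t 11.75 pos [492.3 174.8 182. ] need [ 0.8  0.3 -0.5] turn [-0.72  0.15  0.52] F [ 1.9 -9.8  3.6] op 0.34 q [ 0.35  0.25  1.9  -0.02  0.99 -1.33]
```

```bash
python3 -c "
from h import *
cv2.imwrite('pics/s6.png',optics.grab_frame('scene')[:,:,::-1])
a=cv2.imread('pics/s6.png')
cv2.imwrite('pics/s6a.png',cv2.resize(a[220:320,410:510],None,fx=6,fy=6,interpolation=cv2.INTER_CUBIC))
cv2.imwrite('pics/w6.png',optics.grab_frame('wrist')[:,:,::-1])
"
```

```text
(no output)
```

View pics/s6a.png

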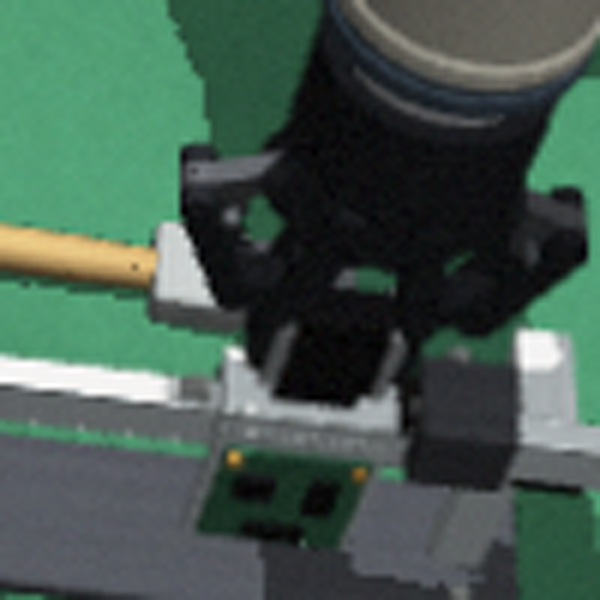

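View pics/w6.png

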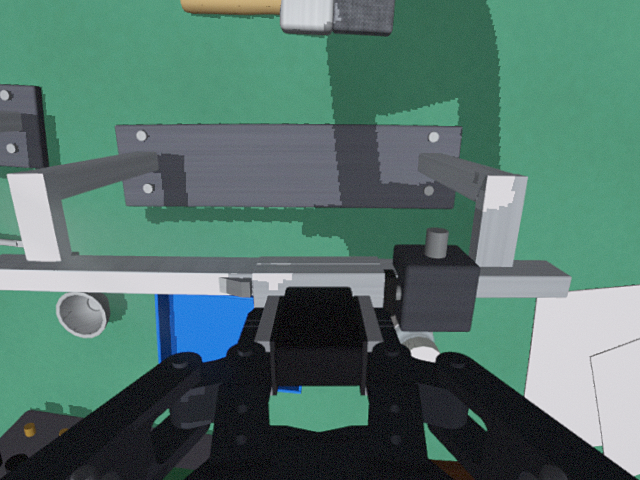

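```bash
python3 -c "
import cv2
a=cv2.imread('pics/w6.png')
cv2.imwrite('pics/w6a.png',cv2.resize(a[250:310,200:330],None,fx=6,fy=6,interpolation=cv2.INTER_CUBIC))
cv2.imwrite('pics/w6b.png',cv2.resize(a[225:335,350:480],None,fx=5,fy=5,interpolation=cv2.INTER_CUBIC))
"
```

```text
(no output)
```

View pics/w6a.png

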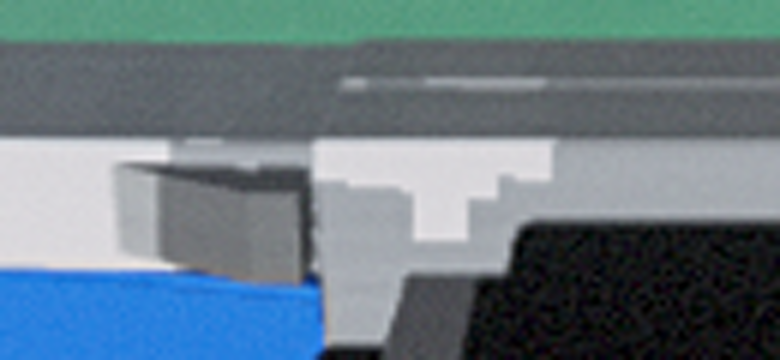

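View pics/w6b.png

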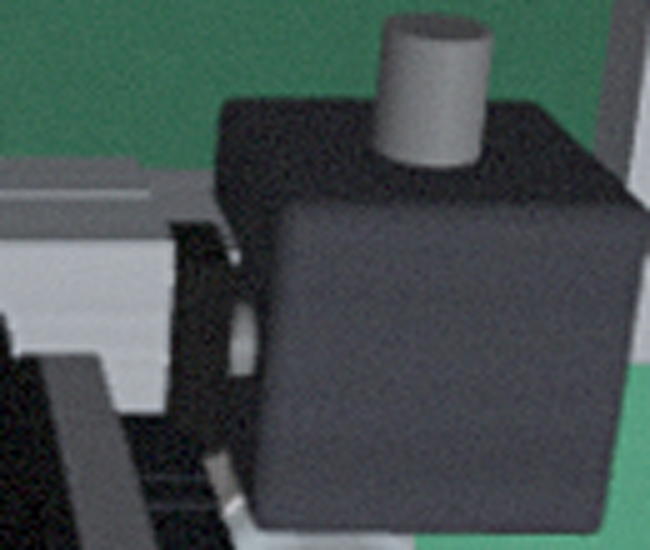

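```bash

python3 -m jog '255 0.2 3.5 0 -0.2 0 0.3;255 0 0 0 0 0 0'
python3 -m jog '255 0.2 3.5 0 -0.2 0 0.3;255 0 0 0 0 0 0'
python3 -c "
from h import *
need(491.5,175,182.5,.105)
cv2.imwrite('pics/w7.png',optics.grab_frame('wrist')[:,:,::-1])
a=cv2.imread('pics/w7.png')
cv2.imwrite('pics/w7a.png',cv2.resize(a[250:310,200:330],None,fx=6,fy=6,interpolation=cv2.INTER_CUBIC))"
```

```text
clock: 12.02
eef_pos: [492.1, 175.0, 182.0]
tcp_rot: [-3.127, 0.003, -3.032]
contact_force: [1.8, -9.6, 3.5]
opening: 0.342
clock: 12.18
eef_pos: [491.9, 175.3, 182.1]
tcp_rot: [-3.124, 0.003, -3.036]
contact_force: [0.6, -10.5, 3.1]
opening: 0.339
t 12.1833 pos [491.9 175.3 182.1] need [ 0.5 -0.3 -0.4] turn [-0.99  0.15  0.01] F [  0.6 -10.5   3.1] op 0.339 q [ 0.35  0.25  1.9  -0.02  0.99 -1.31]
```

View pics/w7a.png

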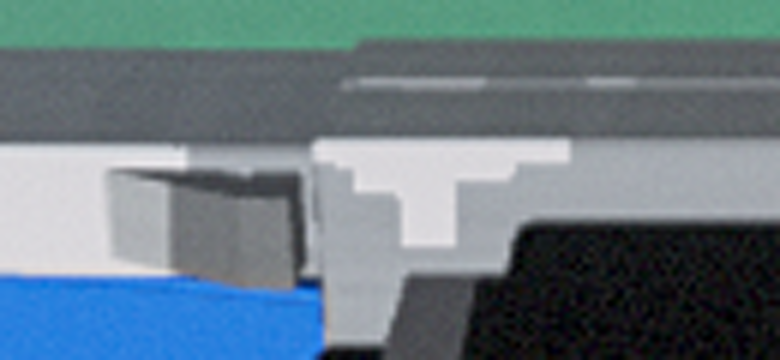

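The catch now stands up with a clear gap behind the block (crop x 300-318), so it is latched. I'll ease back onto the catch and then open.

```bash

python3 -m jog '255 0 -1 0 -0.3 0 0;255 0 0 0 0 0 0'
python3 -m jog '255 0 -1 0 -0.3 0 0;255 0 0 0 0 0 0'
python3 -m jog '255 0 -0.5 -0.2 -0.2 0 0;255 0 0 0 0 0 0'
python3 -c "
from h import *
need(491.5,175,182.5,.105)"
```

```text
clock: 12.4
eef_pos: [492.3, 172.5, 182.2]
tcp_rot: [-3.127, 0.003, -3.035]
contact_force: [1.3, -6.3, 2.5]
opening: 0.341
clock: 12.57
eef_pos: [492.4, 171.5, 182.3]
tcp_rot: [-3.133, 0.003, -3.036]
contact_force: [-0.1, -1.0, 1.0]
opening: 0.342
clock: 12.73
eef_pos: [492.4, 171.5, 182.3]
tcp_rot: [-3.137, 0.003, -3.036]
contact_force: [0.8, -4.1, -0.7]
opening: 0.342
t 12.7333 pos [492.4 171.5 182.3] need [ 0.5  3.6 -0.2] turn [-0.25  0.15  0.01] F [ 0.8 -4.1 -0.7] op 0.342 q [ 0.34  0.25  1.9  -0.01  0.99 -1.34]
```

```bash

python3 -m jog '140 0 0 0 0 0 0;120 0 0 0 0 0 0;120 0 0 0 0 0 0;120 0 0 0 0 0 0'
python3 -c "
from h import *
need(491.5,171.5,182.5,.105)
cv2.imwrite('pics/w8.png',optics.grab_frame('wrist')[:,:,::-1])"
```

```text
clock: 13.07
eef_pos: [492.1, 172.7, 182.1]
tcp_rot: [-3.139, 0.002, -3.037]
contact_force: [0.0, -0.9, 0.6]
opening: 0.53
t 13.0667 pos [492.1 172.7 182.1] need [ 0.7 -1.1 -0.4] turn [-0.16  0.13 -0.01] F [ 0.  -0.9  0.6] op 0.53 q [ 0.34  0.25  1.9  -0.    0.99 -1.34]
```

View pics/w8.png

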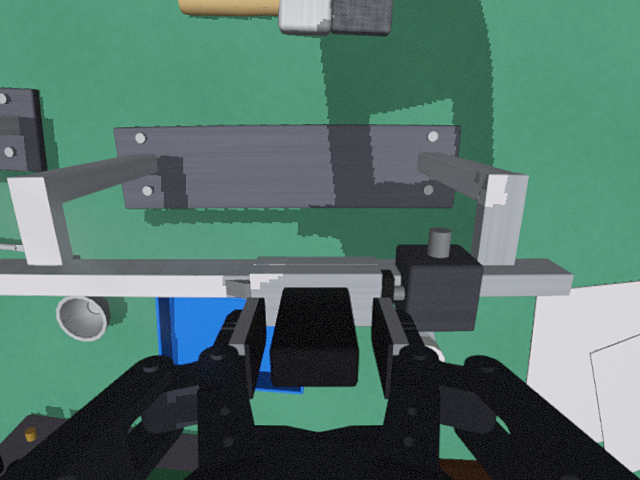

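Both pads are clear of the tab (finger gaps at about x 262 and 370). Rising straight up.

```bash

python3 -m jog '120 0 0 -6 0 0 0;120 0 0 -15 0 0 0;120 0 0 -25 0 0 0;120 0 0 -25 0 0 0;120 0 0 -25 0 0 0'
python3 -m jog '120 0 0 -20 0 0 0;120 0 0 -10 0 0 0;120 0 0 0 0 0 0;120 0 0 0 0 0 0;120 0 0 0 0 0 0'
python3 -c "
from h import *
need(491.5,171.5,182.5,.105)
cv2.imwrite('pics/w9.png',optics.grab_frame('wrist')[:,:,::-1])
cv2.imwrite('pics/s9.png',optics.grab_frame('scene')[:,:,::-1])
a=cv2.imread('pics/w9.png')
cv2.imwrite('pics/w9a.png',cv2.resize(a[190:290,230:430],None,fx=4,fy=4,interpolation=cv2.INTER_CUBIC))
a=cv2.imread('pics/s9.png')
cv2.imwrite('pics/s9a.png',cv2.resize(a[210:335,235:525],None,fx=2.7,fy=2.7,interpolation=cv2.INTER_CUBIC))
"
```

```text
clock: 13.53
eef_pos: [488.2, 172.2, 277.1]
tcp_rot: [-3.137, -0.009, -3.037]
contact_force: [0.5, -0.3, 0.1]
opening: 0.534
clock: 13.95
eef_pos: [490.3, 173.3, 314.7]
tcp_rot: [-3.139, -0.0, -3.036]
contact_force: [0.1, -0.8, 1.2]
opening: 0.53
t 13.95 pos [490.3 173.3 314.7] need [ -1.   -1.6 132.2] turn [-0.14 -0.01  0.01] F [ 0.1 -0.8  1.2] op 0.53 q [ 0.34  0.11  1.75 -0.    1.27 -1.34]
```

View pics/w9a.png

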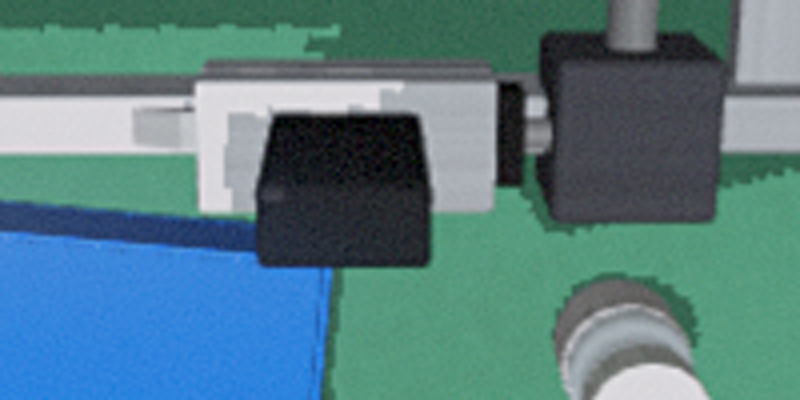

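View pics/s9a.png

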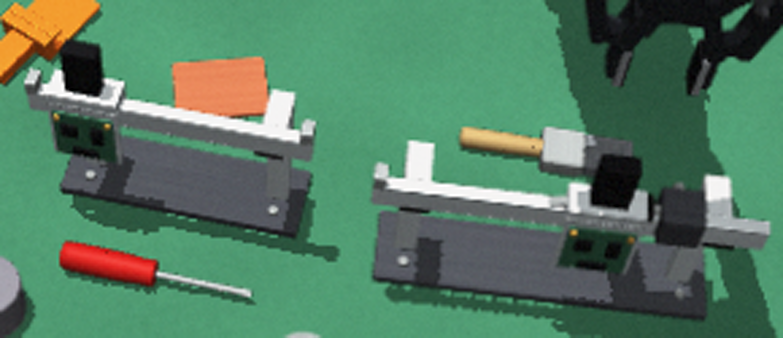

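The carrier sits between the catch (w9a, about 135-197, 125) and the bumper face (about 510, 130). The other carrier hangs where it was and the hand is clear.

```bash
python3 -c "
from rig import ticket
print(ticket.sign_off())"
```

```text
the job is handed in; nothing more can be done
None
```

The board carrier nearest the gap is now latched on the next rail, and I handed the job in at about 14 s of the 58 s allowed.

- **Move:** I gripped the carrier by its tab with 80 N and lifted it about 90–100 mm, clear of the end stop. I set it down at the hang point with about 3 N, short of the catch.
- **Slide:** I pushed it along the rail, over the catch and into the bumper. The measured push peaked at about 10.5 N. Working back from where the carrier came to rest, I estimate the bumper was in about 8–9 mm at most, under the 11.5 mm ramming limit. My first estimate, from where the force began to rise, was about 7 mm.
- **Latching:** Before release, the wrist picture showed the catch up with a clear gap behind the block. When I eased back, the carrier stopped after about 3–4 mm, held by the catch.
- **Last checks:** After letting go and rising about 130 mm, the pictures showed the carrier held between catch and bumper. The other carrier was in its place, and the force reading was near zero (about 1 N).

- **Tilt:** While pushing, the tool tilted by up to about 1°. I corrected this before letting go.
- **Not measured directly:** I judged the bumper travel and the catch position only from pictures, tool position and force.

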